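Add the spare mounting plate to its pile

ROBOT

A 6-joint arm with a two-finger parallel gripper is mounted at the origin on the work surface. World frame = base frame: x ahead of the robot, y to its left, z up, the work surface at z = 0. Lengths are in m, angles in rad, forces in N, time in s.
With the tool pointing down it reaches from about 0.225 to 0.875 m from the base axis. Payload 3.4 kg.
Tool frame: the origin (TCP) lies at the very end of the fingers, on their centre line; the grasp point (between the pads) lies 19 mm behind it; x points along the fingers, z is the direction in which the jaws open and shut, and the axes are right-handed (so a half turn about x gives the same grasp; the last joint's range is limited). The gripper opens to 85 mm and grips with 20 to 120 N. Pads are 22 mm wide; open, the fingers measure 114 mm over their backs; the gripper's body (76 mm by 85 mm) begins 54 mm behind the grasp point. The pads swing forward as they close: fully open they stand 13 mm farther back than shut.
Start: joints at [-1.364, 0.276, 1.505, -0, 1.361, -0.121], TCP at [0.185, -0.544, 0.231] pointing down, gripper open.
Joint ranges: [-2.89, 2.89], [-0.75, 2.08], [0.22, 2.7], [-1.18, 4.32], [0.11, 2.71], [-2.7, 2.7]. Speed limits (rad/s): [2.57, 2.57, 3.14, 3.14, 3.14, 3.14].

INTERFACE

Orientations are given as a unit quaternion [w, x, y, z].
In Python, from rig import manip, viewer, finder gives the robot as it stands.
- The arm moves only by the tool move_arm, never from a script. Its argument "rows" is a list of rows, each a list of 3 entries, a list of its own where there are three numbers: the shift along the tool's x, y, z in mm, then the turn about the tool's x in rad, then the finger opening in mm, from 0 to 85.4. A call has 1 to 8 rows; each row is the pose to reach, as a shift and turn from the pose measured when the call began, along the tool's axes at that moment; what a row does not reach only later rows make up. A row lasts 1/12 s, in which the tool goes at most 41.7 mm and 7.16 degrees, less where a joint would pass 70% of its speed; a pose out of reach is approached as far as the arm can. A call with a gripper value outside its range is refused whole. The fingers move at their own pace and stop on an object; "force" is the grip in N (left out, the last holds). Time passes only in rows, so rows that repeat a pose let the fingers close. It gives the time, the measured TCP pose, the force and the opening at its end, in the units of the state.
- manip.get_state(): the state, without advancing time (a new reading comes with each control period).
- viewer.get_image(name): name is "side" or "top" or "wrist"; returns the picture (384x512x3 uint8, red, green, blue); there is no depth.
- viewer.get_calibration(name): a dict with "mtx" (3x3 intrinsics, pixels), "k1" (the pictures are not rectified: a ray, as slopes to the right and down, at radius r is drawn at 1 + k1 r^2 times it, then the intrinsics apply), "R" (3x3) and "t" (3): a world point X has camera coordinates R X + t. Camera axes: x right, y down, z forward; pixel columns grow to the right and rows downward; lengths in m; the calibration is good to about 2 mm. A picture is of the moment at which its call begins: read the wrist's pose just before it. get_calibration takes no time and is no camera call; for the wrist camera it gives the pose at the moment of the call.
- manip.sign_off(): hands the job in, once; it reports no verdict.
Trained networks look in the newest picture that a camera, given by its name, has taken for a name from the list of things; names that differ only in an ending like _2 or _b are one class to them, and where a whole thing is asked for, a point or a joint stands for the part that bears it (a point fixed in the world has none). Each returns a list of dicts, best first, with "score" (0 to 1); they miss things now and then, are a little off and sometimes report something else, mostly with a low value. They report only what shows in the picture. A call takes as long as a camera call.
- finder.look_for(target, camera): "centre" ([column, row] in pixels, amid what is visible of it).
- finder.trace(target, camera): "mask" (384x512 bool, what is visible of it) and "centre" ([column, row] in pixels, amid what is visible of it).
The state is a dict: "clock": time; "qpos": joint angles; "qd": joint speeds; "effort": joint torques, N m; "position": TCP position; "ee_rot": TCP orientation; "contact_force": force on the tool from outside, world axes, zero at the start; "moment": the same for the moment, N m; "width": finger opening in m.
Only numpy, scipy, OpenCV 4.12 (cv2) and the standard library are available. Lean on these libraries where they do the work, as an engineer would, in place of code of your own. Each camera call takes 0.05 s, during which the arm holds its last target.

TASK

Put the loose oblong plate flat on top of the pile of oblong plates, square with the pile and edges in line. The pile's height is not known: lower the plate gently until you feel it touch the pile, and only then let go; do not drop it or press hard. Leave the loose square plate and the loose round disc where they lie, and leave the plate resting freely on the pile.

Things in the scene. Friction and masses are not known exactly. Their poses are not given: they have to be found in the camera images.
- plate: The loose oblong mounting plate: dark grey anodised aluminium, 120 x 50 mm, 12 mm thick, a small screw hole near each corner, about 0.19 kg, lying flat on the steel table. Origin at the centre of its underside; x along the 120 mm length, y along the 50 mm width, z up. Grasp it across the 50 mm width.
- pile: Firm pile of plates like the loose one (120 x 50 mm), on a plywood board 150 x 80 x 4 mm. It does not shift or sink. Origin on the table top under the pile's centre; x along the plates' length, y along their width, z up. The pile's top lies anywhere from 28 to 64 mm above the table: the origin does not tell how high. Turning the plate half round makes no difference.
- square: A loose square plate, same dark grey aluminium, 70 x 70 mm, 12 mm thick, lying flat. Origin at the centre of its underside, z up. Not wanted: leave it.
- disc: A loose round disc, same dark grey aluminium, 70 mm in diameter, 12 mm thick, lying flat. Origin at the centre of its underside, z up. Not wanted: leave it. A pile of such discs, up to 64 mm high and fixed, stands across the table from the oblong pile; nothing goes on it. Carry things 110 mm or more above the table to clear it.

How it is judged:
By the outcome, as a careful person would: the job done as asked, in the order asked, and still so for the second after the job is handed in, with the robot touching nothing.
It also fails if it takes over 43 s, if anything falls off the work surface, if the arm or the gripper's body presses on something with over 40 N, if the wrist force passes 120 N, or if a joint passes its speed limit or range.

## Working session

There is one attempt and no reset: what is moved stays moved. The work goes in short steps, Python scripts to look and compute and a tool call to move; the robot and the scene stay as the last step left them, time stands still between calls to the robot, and variables do not carry over. Pictures are saved under pics/ and viewed, and the job is handed in when it is done.

Besides the shell and the picture viewer there is one more tool, called after "Emit:" as a command line: name --argument value ..., lists and objects as JSON in quotes. move_arm: Moves the arm, as the interface text tells. Its arguments: {"type":"object","properties":{"rows":{"type":"array"},"force":{"type":"number"}},"required":["rows"]}

```bash
ls; mkdir -p pics
python3 - <<'E'
from rig import manip, viewer, finder
import cv2,numpy as np
s=manip.get_state()
for k,v in s.items(): print(k,np.round(v,4))
for n in ["top","side"]:
    im=viewer.get_image(n); cv2.imwrite(f"pics/{n}0.png",im[:,:,::-1])
    c=viewer.get_calibration(n); print(n,c)
E
```

```text
pics
clock 0.0
qpos [-1.364   0.2766  1.5062  0.      1.3607 -0.121 ]
qd [ 0.0018  0.0022 -0.0008  0.001   0.0005 -0.0006]
effort [ 1.8000e-03 -4.1676e+01 -2.4580e+01 -2.0000e-04  1.0800e-02 -0.0000e+00]
position [ 0.185  -0.5438  0.2304]
ee_rot [ 0.5744  0.4122  0.5754 -0.4113]
contact_force [-0.6018 -0.5513  0.4217]
moment [-0.0252  0.0132  0.0261]
width 0.0853
top {'mtx': array([[469.12732177,   0.        , 260.46153188],
       [  0.        , 469.12732177, 197.91715004],
       [  0.        ,   0.        ,   1.        ]]), 'k1': -0.16179401067247506, 'R': array([[-1.49625045e-02, -9.99887597e-01,  9.57455535e-04],
       [-9.97113667e-01,  1.48496978e-02, -7.44568438e-02],
       [ 7.44342567e-02, -2.06875286e-03, -9.97223777e-01]]), 't': array([0.01025757, 0.53777674, 1.2262599 ])}
side {'mtx': array([[367.73801714,   0.        , 248.20143451],
       [  0.        , 367.73801714, 195.4855769 ],
       [  0.        ,   0.        ,   1.        ]]), 'k1': -0.07513626765356855, 'R': array([[-0.73491311, -0.67809976, -0.00913415],
       [-0.35759462,  0.39892904, -0.84438244],
       [ 0.57621941, -0.61728141, -0.535663  ]]), 't': array([0.4129121 , 0.22714374, 0.6189993 ])}
```

View pics/top0.png

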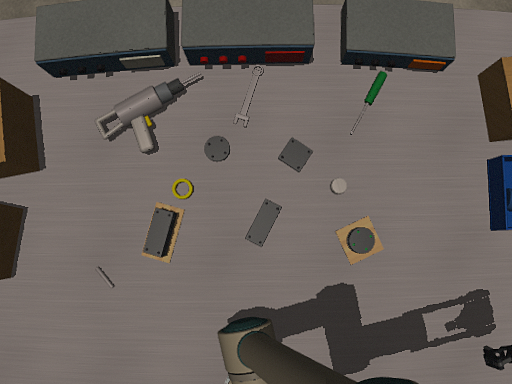

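View pics/side0.png

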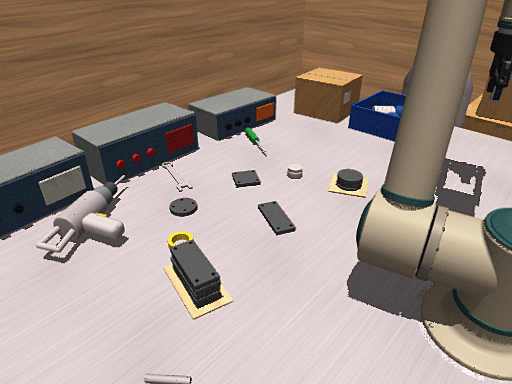

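The top view shows the loose plate at about (263,222), the oblong pile on its board at (161,231), the square at (295,154), the disc at (217,149) and the disc pile at (361,240). Next I'll measure them.

```bash
cat > h.py <<'E'
from rig import manip, viewer, finder
import cv2,numpy as np
from scipy.spatial.transform import Rotation as Ro
def rot(q): return Ro.from_quat([q[1],q[2],q[3],q[0]]).as_matrix()
def proj(c,X):
    X=np.atleast_2d(X)@c['R'].T+c['t']; s=X[:,:2]/X[:,2:]
    r2=(s**2).sum(1,keepdims=True); s=s*(1+c['k1']*r2)
    return s@np.diag([c['mtx'][0,0],c['mtx'][1,1]])+c['mtx'][:2,2]
def back(c,px,z):
    d=np.array([c['k1'],0,0,0,0.])
    u=cv2.undistortPoints(np.array(px,float).reshape(-1,1,2),c['mtx'],d,None,None).reshape(-1,2)
    ray=np.c_[u,np.ones(len(u))]@c['R']; C=-c['R'].T@c['t']
    return C+ray*((z-C[2])/ray[:,2])[:,None]
def rect(c,mask,z):
    cs,_=cv2.findContours(mask.astype(np.uint8),cv2.RETR_EXTERNAL,cv2.CHAIN_APPROX_NONE)
    k=max(cs,key=cv2.contourArea).reshape(-1,2).astype(float)
    P=back(c,k,z)[:,:2]*1000
    (x,y),(w,h),a=cv2.minAreaRect(P.astype(np.float32))
    if w<h: w,h,a=h,w,a+90
    return np.round([x,y],1),np.round([w,h],1),round((a+90)%180-90,1)
E
python3 - <<'E'
from h import *
for n in ["top","side"]:
    viewer.get_image(n); c=viewer.get_calibration(n)
    for t in ["plate","pile","square","disc"]:
        for r in finder.trace(t,n)[:2]:
            if r['score']>.3:
                print(n,t,round(r['score'],2),np.round(r['centre']),r['mask'].sum(),rect(c,r['mask'],{'pile':.05}.get(t,.012)))
                if t=='pile': cv2.imwrite(f'pics/m_{n}_{t}.png',r['mask']*255)
print(manip.get_state()['clock'])
E
```

```text
top plate 0.61 [264. 220.] 848 (array([474.4,  -3.1]), array([119.8,  50.7]), -28.4)
top pile 0.83 [164. 236.] 1622 (array([450.7, 257.5]), array([147.5,  79.5]), -16.1)
top square 0.7 [297. 155.] 638 (array([654.8, -93.1]), array([69.7, 69.3]), 54.3)
top disc 0.57 [218. 150.] 507 (array([675. , 118.4]), array([67.2, 66. ]), -45.4)
side plate 0.97 [278. 217.] 702 (array([468. ,   1.8]), array([134.9,  54.3]), -29.2)
side pile 0.94 [194. 278.] 3039 (array([435. , 286.8]), array([188.6,  82.9]), -16.4)
side square 0.7 [246. 180.] 371 (array([650.5, -86.5]), array([85. , 71.4]), -35.1)
side square 0.47 [196. 277.] 2976 (array([467.2, 263.5]), array([203.8,  88.9]), -16.5)
side disc 0.98 [183. 208.] 399 (array([670.3, 124.3]), array([79.1, 65.6]), -40.5)
0.6[ WARN:0@0.912] global loadsave.cpp:1063 imwrite_ Unsupported depth image for selected encoder is fallbacked to CV_8U.
```

```bash
cat >> h.py <<'E'
def plan(tx,ty,tz,jaw=None):
    s=manip.get_state(); R=rot(s['ee_rot']); p=s['position']
    d=R.T@(np.array([tx,ty,tz])/1000-p)*1000
    print('tcp',np.round(p*1000,1),'toolx',np.round(R[:,0],3),'jaw',round(np.degrees(np.arctan2(R[1,2],R[0,2])),2),'shift',np.round(d,1))
    if jaw is not None:
        J=np.array([np.cos(np.radians(jaw)),np.sin(np.radians(jaw)),0]); b=R.T@J
        a=np.arctan2(-b[1],b[2]); a=(a+np.pi/2)%np.pi-np.pi/2
        print('turn',round(a,4), 'deg',round(np.degrees(a),2))
    print('q6',s['qpos'][5],'width',round(s['width']*1000,1),'F',np.round(s['contact_force'],1),'t',round(s['clock'],2))
E
python3 - <<'E'
from h import *
plan(474,-3,200,61.6)
plan(430,-3,200,61.6)
c=viewer.get_calibration('wrist'); s=manip.get_state(); R=rot(s['ee_rot'])
print(c['mtx'],c['k1'], 'cam in tool',R.T@(-c['R'].T@c['t']-s['position']), R.T@c['R'].T)
E
```

```text
tcp [ 185.1 -544.4  231.3] toolx [ 0. -0. -1.] jaw -71.22 shift [  31.3  447.8 -419.6]
turn 0.8235 deg 47.18
q6 -0.12104229823624525 width 85.3 F [ 0.8 -0.2 -0.4] t 0.6
tcp [ 185.1 -544.4  231.3] toolx [ 0. -0. -1.] jaw -71.22 shift [  31.3  406.2 -433.7]
turn 0.8235 deg 47.18
q6 -0.12104229823624525 width 85.3 F [ 0.8 -0.2 -0.4] t 0.6
[[283.59558302   0.         253.88541086]
 [  0.         283.59558302 187.3404907 ]
 [  0.           0.           1.        ]] -0.04525179078841891 cam in tool [-0.14385296  0.07792282 -0.00024712] [[-3.70022464e-04 -3.06155081e-01  9.51981580e-01]
 [-3.10601012e-04 -9.51981564e-01 -3.06155197e-01]
 [ 9.99999883e-01 -4.08970742e-04  2.57162486e-04]]
```

Emit:
move_arm --rows '[[[15,224,-210],0.42,85],[[15,224,-210],0.42,85],[[15,224,-210],0.42,85],[[15,224,-210],0.42,85],[[15,224,-210],0.42,85],[[30,448,-420],0.82,85],[[30,448,-420],0.82,85],[[30,448,-420],0.82,85]]'

```text
clock: 1.27
position: [0.335, -0.264, 0.2161]
ee_rot: [0.384, 0.594, 0.383, -0.594]
contact_force: [1.1, -0.5, 0.7]
width: 0.0849
```

```bash
python3 -c "
from h import *
plan(474,-3,160,61.6)"
```

```text
tcp [ 335.  -264.   216.1] toolx [ 0.001 -0.001 -1.   ] jaw -114.27 shift [  56.    19.5 -295.1]
turn 0.0721 deg 4.13
q6 1.1632933760331736 width 84.9 F [ 1.1 -0.5  0.7] t 1.27
```

Emit:
move_arm --rows '[[[56,19,-295],0.072,85],[[56,19,-295],0.072,85],[[56,19,-295],0.072,85],[[56,19,-295],0.072,85],[[56,19,-295],0.072,85],[[56,19,-295],0.072,85],[[56,19,-295],0.072,85],[[56,19,-295],0.072,85]]'

```text
clock: 1.93
position: [0.4753, 0.0019, 0.1593]
ee_rot: [0.363, 0.608, 0.364, -0.606]
contact_force: [0.4, -0.4, -0.1]
width: 0.0852
```

Run:
```python
from h import *
plan(474,-3,160,61.6)
c=viewer.get_calibration('wrist')
im=viewer.get_image('wrist'); cv2.imwrite('pics/w1.png',im[:,:,::-1])
for t,z in (("plate",.012),("pile",.05)):
    for r in finder.trace(t,'wrist')[:2]:
        print(t,r['score'],np.round(r['centre']),rect(c,r['mask'],z))
```

```text
tcp [475.3   1.9 159.3] toolx [ 0.002  0.002 -1.   ] jaw -118.16 shift [-0.7  1.2  4.9]
turn 0.0041 deg 0.24
q6 1.9167544972424826 width 85.2 F [ 0.4 -0.4 -0.1] t 1.93
plate 0.81 [260. 169.] (array([474. ,  -2.9]), array([121.5,  51.7]), -26.5)
pile 0.88 [ 60. 268.] (array([488.7, 239.5]), array([118.4,  93.9]), 74.3)
```

View pics/w1.png

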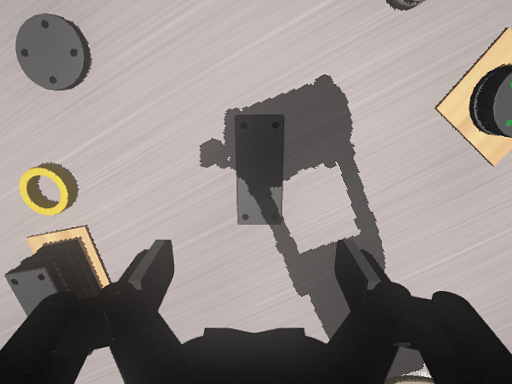

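The plate lies at columns 236–284, rows 114–223, nearly aligned with the image columns, partly in the arm's shadow. The pile is at the lower left (30,270). I'll zoom in to get the corners.

Run:
```python
from h import *
import numpy as np
c=viewer.get_calibration('wrist'); np.savez('w1c.npz',**c)
im=cv2.imread('pics/w1.png')
def draw(ang,im):
    a=np.radians(ang); u=np.array([np.cos(a),np.sin(a)]); v=np.array([-u[1],u[0]])
    P=np.array([[*(np.array([474,-2.9])+sx*60*u+sy*25*v),12] for sx,sy in((1,1),(1,-1),(-1,-1),(-1,1))])/1000
    return proj(c,P)
cr=cv2.convertScaleAbs(cv2.resize(im[105:235,215:305],None,fx=5,fy=4.5,interpolation=cv2.INTER_CUBIC),alpha=1.6,beta=20)
for ang,col in((-26.5,(0,0,255)),(-28.4,(0,255,0))):
    p=draw(ang,im); print(p)
    q=((p+.5-[215,105])*[5,4.5]).astype(int); cv2.polylines(cr,[q.reshape(-1,1,2)],True,col,1)
cv2.imwrite('pics/w1z.png',cr)
```

```text
[[226.80653798 115.41312403]
 [276.71402586 113.83839764]
 [277.39021025 223.39133008]
 [233.09996623 224.64978785]]
[[228.75765987 114.53270444]
 [278.6924645  114.66241986]
 [275.61909884 224.08604696]
 [231.31079789 224.00261382]]
```

View pics/w1z.png

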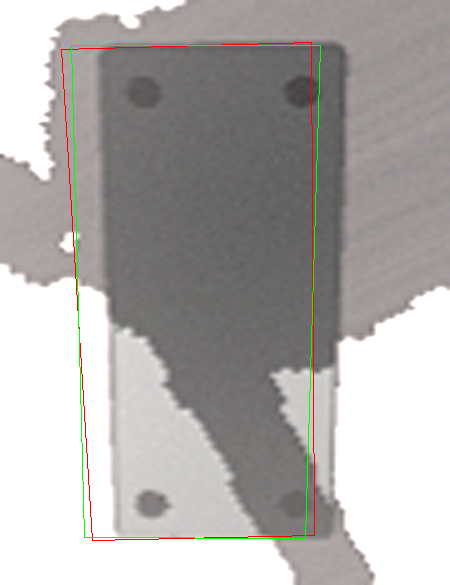

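The overlay is offset because the arm was still settling. I'll repeat it at rest.

```bash
cat >> h.py <<'E'
def fit(im,c,x,y,ang,z,L=120.,W=50.):
    """refine rectangle pose by maximising outward brightness step along edges"""
    from scipy.optimize import minimize
    g=cv2.GaussianBlur(cv2.cvtColor(im,cv2.COLOR_RGB2GRAY),(0,0),.7).astype(np.float32)
    t=np.linspace(-.42,.42,40)
    def edges(p,o):
        a=np.radians(p[2]);u=np.array([np.cos(a),np.sin(a)]);v=np.array([-u[1],u[0]])
        l,w=L+2*o,W+2*o; E=[]
        for s in(1,-1):
            E.append([p[:2]+k*l*u+s*w/2*v for k in t]); E.append([p[:2]+k*w*v+s*l/2*u for k in t[::2]])
        E=np.vstack(E); q=proj(c,np.c_[E,np.full(len(E),z)]/1000).astype(np.float32)
        return cv2.remap(g,q[:,0].reshape(1,-1),q[:,1].reshape(1,-1),cv2.INTER_LINEAR)[0]
    def cost(p): return -np.mean(np.clip(edges(p,1.2)-edges(p,-1.2),-5,25))
    best=min((minimize(cost,[x+dx,y+dy,ang+da],method='Nelder-Mead',options=dict(initial_simplex=[[x+dx,y+dy,ang+da],[x+dx+2,y+dy,ang+da],[x+dx,y+dy+2,ang+da],[x+dx,y+dy,ang+da+1.5]])) for dx in(-3,0,3) for dy in(-3,0,3) for da in(-1,1)),key=lambda r:r.fun)
    return best.x,best.fun
def overlay(im,c,p,z,name,L=120,W=50,box=None,f=5):
    a=np.radians(p[2]);u=np.array([np.cos(a),np.sin(a)]);v=np.array([-u[1],u[0]])
    q=proj(c,np.array([[*(p[:2]+sx*L/2*u+sy*W/2*v),z] for sx,sy in((1,1),(1,-1),(-1,-1),(-1,1))])/1000)
    lo=np.maximum((q.min(0)-12).astype(int),0);hi=(q.max(0)+12).astype(int)
    cr=cv2.convertScaleAbs(cv2.resize(im[lo[1]:hi[1],lo[0]:hi[0],::-1],None,fx=f,fy=f,interpolation=cv2.INTER_CUBIC),alpha=1.6,beta=20)
    cv2.polylines(cr,[((q+.5-lo)*f).astype(int).reshape(-1,1,2)],True,(0,255,0),1); cv2.imwrite(name,cr); return q
E
python3 - <<'E'
from h import *
s=manip.get_state();print(s['position'],s['qd'].round(3))
c=viewer.get_calibration('wrist')
im=viewer.get_image('wrist'); np.savez('w2.npz',im=im,**c)
for r in finder.trace('plate','wrist')[:1]: print(r['score'],rect(c,r['mask'],.012))
p,f=fit(im,c,474,-3,-28,12); print(p,f); overlay(im,c,p,12,'pics/w2z.png',f=4)
im=viewer.get_image('top'); ct=viewer.get_calibration('top'); np.savez('t2.npz',im=im,**ct)
p,f=fit(im,ct,474,-3,-28,12); print('top',p,f)
E
```

```text
[ 0.4734294  -0.00245365  0.15985961] [-0.043 -0.017  0.009 -0.011  0.005 -0.003]
0.73 (array([474. ,  -2.3]), array([121.7,  51.4]), -28.3)
[473.57877113  -3.34125673 -27.69755091] -24.682649612426758
top [470.57969946  -6.97351872 -28.8141201 ] -2.693863868713379
```

View pics/w2z.png

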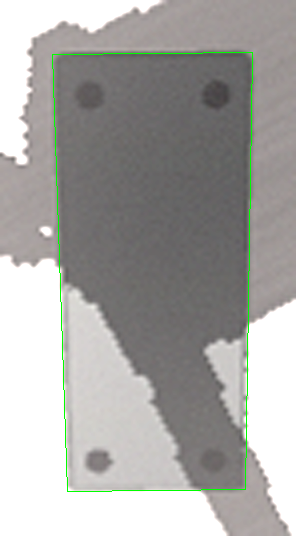

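The fit matches the plate's outline: centre (473.6, -3.3) mm, yaw -27.7°. Descending.

```bash
python3 -c "
from h import *
plan(473.6,-3.3,1,62.3)"
```

```text
tcp [473.1  -4.2 160.4] toolx [ 0.001 -0.001 -1.   ] jaw -118.48 shift [159.4  -0.2  -1.1]
turn -0.0135 deg -0.78
q6 1.9132501939115603 width 85.0 F [-0.8  0.1  0.7] t 2.23
```

Emit:
move_arm --rows '[[[40,0,-1],-0.0135,85],[[80,0,-1],-0.0135,85],[[115,0,-1],-0.0135,85],[[130,0,-1],-0.0135,85],[[140,0,-1],-0.0135,85],[[140,0,-1],-0.0135,85],[[140,0,-1],-0.0135,85]]' --force 40

```text
clock: 2.82
position: [0.4734, -0.0048, 0.0205]
ee_rot: [-0.366, -0.605, -0.365, 0.606]
contact_force: [-0.5, -0.1, 0.9]
width: 0.085
```

```bash
python3 -c "
from h import *
plan(473.6,-3.3,1,62.3)"
```

```text
tcp [473.4  -4.8  20.5] toolx [ 0.    -0.001 -1.   ] jaw -117.83 shift [19.5 -0.5 -1.4]
turn -0.0022 deg -0.13
q6 1.901799752186722 width 85.0 F [-0.5 -0.1  0.9] t 2.82
```

Emit:
move_arm --rows '[[[8,0,-1],0,85],[[14,0,-1],0,85],[[19,0,-1],0,85],[[19,0,-1],0,85],[[19,0,-1],0,70],[[19,0,-1],0,60],[[19,0,-1],0,54],[[19,0,-1],0,54]]'

```text
clock: 3.48
position: [0.4741, -0.0039, 0.0017]
ee_rot: [-0.366, -0.605, -0.365, 0.606]
contact_force: [-0.3, -0.3, -0.7]
width: 0.054
```

```bash
python3 -c "
from h import *
plan(473.6,-3.3,1,62.3)
im=viewer.get_image('side'); cv2.imwrite('pics/s3.png',cv2.resize(im[130:290,180:400,::-1],None,fx=3.5,fy=3.5))
im=viewer.get_image('wrist'); cv2.imwrite('pics/w3.png',im[:,:,::-1])"
```

```text
tcp [474.1  -3.9   1.7] toolx [ 0.001 -0.002 -1.   ] jaw -117.82 shift [ 0.7 -0.7 -0.3]
turn -0.002 deg -0.12
q6 1.9039050209622839 width 54.0 F [-0.3 -0.3 -0.7] t 3.48
```

View pics/s3.png

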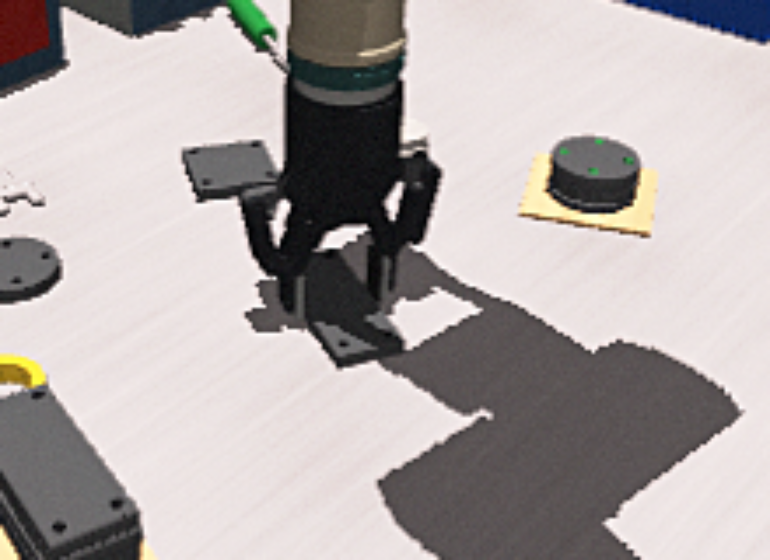

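View pics/w3.png

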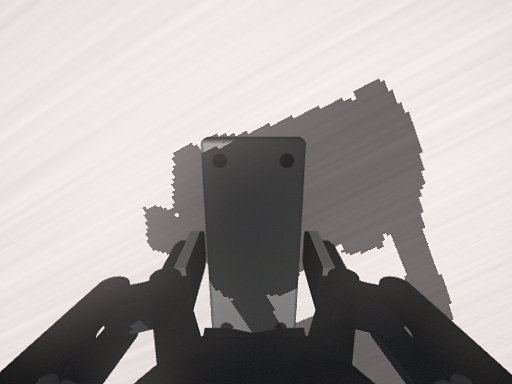

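The plate sits between the fingers, columns 203–305. Close on it.

Emit:
move_arm --rows '[[[0,0,0],0,44],[[0,0,0],0,44],[[0,0,0],0,44],[[0,0,0],0,44],[[-10,0,0],0,44],[[-30,0,0],0,44],[[-60,0,0],0,44],[[-60,0,0],0,44]]' --force 50

```text
clock: 4.25
position: [0.4771, -0.0042, 0.0653]
ee_rot: [0.368, 0.608, 0.363, -0.603]
contact_force: [1.5, -0.2, -2.2]
width: 0.0482
```

```bash
python3 -c "
from h import *
plan(473.6,-3.3,170,62.3)
im=viewer.get_image('side'); cv2.imwrite('pics/s4.png',cv2.resize(im[130:290,180:400,::-1],None,fx=3.5,fy=3.5))
im=viewer.get_image('wrist'); cv2.imwrite('pics/w4.png',im[:,:,::-1])"
```

```text
tcp [477.1  -4.2  65.3] toolx [ 0.009 -0.003 -1.   ] jaw -117.81 shift [-104.7   -2.6    0.7]
turn -0.002 deg -0.11
q6 1.9036476352512295 width 48.2 F [ 1.5 -0.2 -2.2] t 4.25
```

View pics/s4.png

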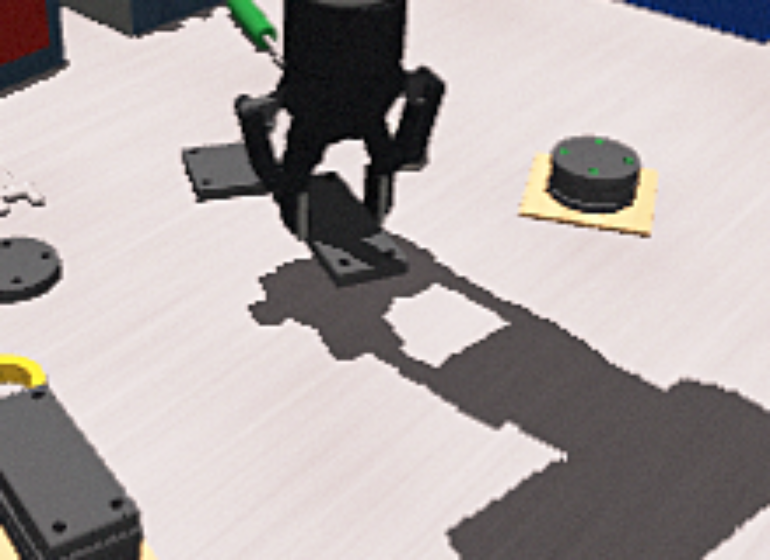

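View pics/w4.png

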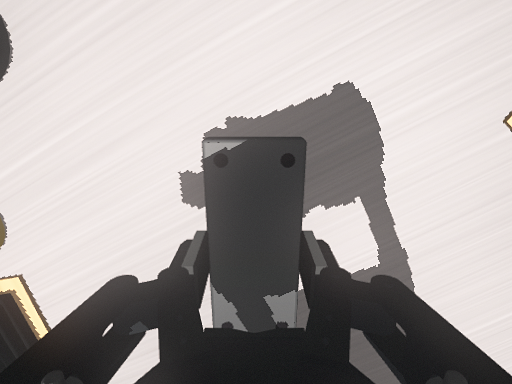

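The plate is held level and square in the fingers, with its top edge at row 137 between columns 203 and 305. Next I'll rise and view the pile from above with the wrist camera, just past the held plate.

```bash
python3 -c "
from h import *
plan(473.6,-3.3,250)
plan(354,285,250,-106)"
```

```text
tcp [474.6  -3.8  62.2] toolx [ 0.003 -0.002 -1.   ] jaw -117.82 shift [-187.8   -0.5    0. ]
q6 1.9036997918193848 width 48.0 F [ 0.5  0.  -2.3] t 4.35
tcp [474.6  -3.8  62.2] toolx [ 0.003 -0.002 -1.   ] jaw -117.82 shift [-188.7 -240.8 -199.1]
turn -0.2063 deg -11.82
q6 1.9036997918193848 width 48.0 F [ 0.5  0.  -2.3] t 4.35
```

Emit:
move_arm --rows '[[[-30,0,0],0,44],[[-65,0,0],0,44],[[-95,-20,-16],-0.04,44],[[-120,-50,-40],-0.08,44],[[-140,-75,-62],-0.12,44],[[-155,-102,-84],-0.16,44],[[-165,-130,-107],-0.2,44],[[-175,-155,-130],-0.206,44]]'

```text
clock: 5.02
position: [0.3956, 0.1849, 0.2359]
ee_rot: [-0.427, -0.564, -0.425, 0.565]
contact_force: [0.8, -0.2, -2.0]
width: 0.0482
```

```bash
python3 -c "
from h import *
plan(354,285,250,-106)"
```

```text
tcp [395.6 184.9 235.9] toolx [ 0.    -0.002 -1.   ] jaw -105.95 shift [-14.4 -67.5 -84.8]
turn 0.0009 deg 0.05
q6 2.12946048669391 width 48.2 F [ 0.8 -0.2 -2. ] t 5.02
```

Emit:
move_arm --rows '[[[-7,-27,-34],0,44],[[-14,-52,-65],0,44],[[-14,-67,-85],0,44],[[-14,-67,-85],0,44],[[-14,-67,-85],0,44],[[-14,-67,-85],0,44],[[-14,-67,-85],0,44]]'

```text
clock: 5.6
position: [0.3545, 0.2839, 0.2484]
ee_rot: [-0.426, -0.563, -0.425, 0.566]
contact_force: [0.4, -0.2, -2.4]
width: 0.0483
```

Run:
```python
from h import *
plan(354,285,250,-106)
s=manip.get_state();print(s['qd'].round(3))
viewer.get_image('top'); viewer.get_image('side') 
c=viewer.get_calibration('wrist')
im=viewer.get_image('wrist'); cv2.imwrite('pics/w5.png',im[:,:,::-1]); np.savez('w5.npz',im=im,**c)
for n in('top','side'):
    I=viewer.get_image(n);np.savez(f'{n}5.npz',im=I,**viewer.get_calibration(n)); cv2.imwrite(f'pics/{n}5.png',I[:,:,::-1])
```

```text
tcp [354.5 283.9 248.4] toolx [-0.002 -0.004 -1.   ] jaw -106.02 shift [-1.6 -0.8 -0.9]
turn -0.0004 deg -0.02
q6 2.3751613722030576 width 48.3 F [ 0.4 -0.2 -2.4] t 5.6
[-0.012 -0.005 -0.007  0.003  0.004  0.001]
```

View pics/w5.png

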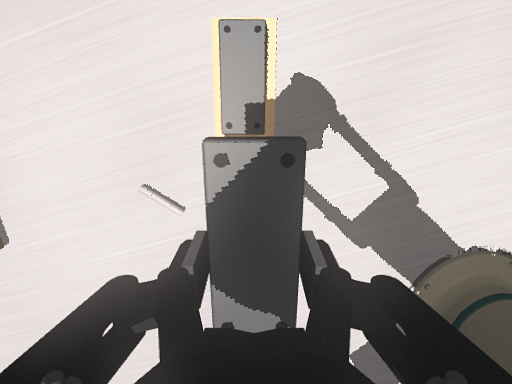

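The pile's top shows whole at columns 219–267, rows 19–134, just beyond the held plate. Fit both.

Run:
```python
from h import *
def ld(n):
    d=dict(np.load(n)); im=d.pop('im'); d['k1']=float(d['k1']); return im,d
im,c=ld('w5.npz')
print('cam',-c['R'].T@c['t'])
best=None
for z in range(28,68,4):
    x0=back(c,[[243,77]],z/1000)[0]*1000
    p,f=fit(im,c,x0[0],x0[1],-16,z); print(z,p.round(2),round(f,2))
    if best is None or f<best[1]: best=(p,f,z)
p,f,z=best; print(overlay(im,c,p,z,'pics/w5z.png',f=4))
# bottom-cam: finer
for h in np.arange(z-3,z+3.1,1):
    print(h,*[a.round(2) if hasattr(a,'round') else a for a in fit(im,c,p[0],p[1],p[2],h)])
```

```text
cam [0.42977721 0.26270739 0.39286293]
28 [459.39 263.44 -16.65] -12.75
32 [456.02 264.28 -16.95] -13.28
36 [454.95 264.89 -16.37] -13.68
40 [454.67 264.66 -17.26] -13.94
44 [455.2  264.58 -17.11] -13.76
48 [454.4  265.91 -19.32] -14.41
52 [454.49 267.14 -16.94] -15.2
56 [450.97 268.14 -16.42] -21.36
60 [450.43 268.03 -16.19] -22.23
64 [450.87 267.82 -15.78] -22.35
[[217.99108276  18.09409501]
 [266.21787466  17.73755865]
 [265.56019267 133.8436668 ]
 [222.10494599 134.12528505]]
61.0 [450.52 267.92 -16.18] -22.27
62.0 [450.64 267.89 -16.04] -22.3
63.0 [450.83 267.91 -15.8 ] -22.33
64.0 [450.88 267.79 -15.81] -22.35
65.0 [450.97 267.82 -15.76] -22.33
66.0 [451.02 268.05 -16.87] -22.34
67.0 [451.09 268.15 -16.61] -22.34
```

View pics/w5z.png

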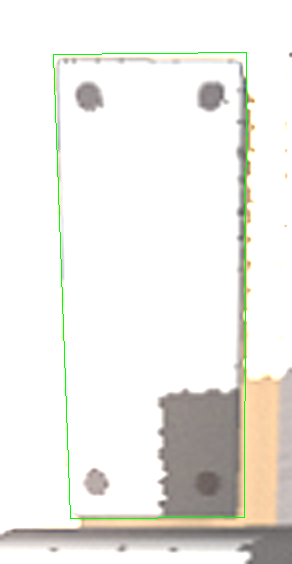

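```bash
cat > holes.py <<'E'
from h import *
from scipy.optimize import least_squares
def ld(n):
    d=dict(np.load(n)); im=d.pop('im'); d['k1']=float(d['k1']); return im,d
def hole(im,x,y,r=5):
    g=cv2.cvtColor(im,cv2.COLOR_RGB2GRAY).astype(float)
    f=8;n=2*r+1
    for _ in range(3):
        q=cv2.getRectSubPix(g.astype(np.float32),(n,n),(x,y)).astype(float)
        bg=np.median(np.r_[q[0],q[-1],q[:,0],q[:,-1]]); w=np.clip(bg-q-12,0,None)
        yy,xx=np.mgrid[-r:r+1,-r:r+1]
        x,y=x+(w*xx).sum()/w.sum(),y+(w*yy).sum()/w.sum()
    return x,y
E
python3 - <<'E'
from holes import *
im,c=ld('w2.npz')
o=overlay(im,c,np.array([473.58,-3.34,-27.7]),12,'pics/x.png'); print(o)
im5,c5=ld('w5.npz')
for n,I,b in(('a',im,(218,105,300,235)),('b',im5,(205,8,285,142))):
    k=cv2.resize(I[b[1]:b[3],b[0]:b[2],::-1],None,fx=4.2,fy=4.2,interpolation=cv2.INTER_CUBIC); cv2.imwrite(f'pics/hz{n}.png',k)
E
```

```text
[[228.62413818 115.01351374]
 [278.54854953 114.51770678]
 [276.7897378  223.96625899]
 [232.49044766 224.37810605]]
```

View pics/hza.png

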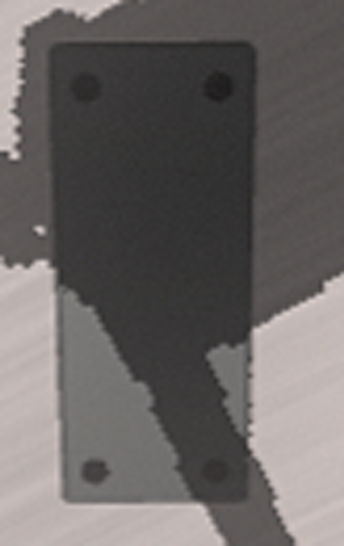

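View pics/hzb.png

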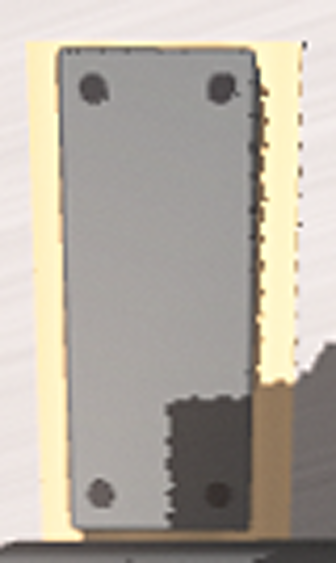

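Run:
```python
from holes import *
def sol(im,c,g,z):
    h=np.array([hole(im,*p) for p in g]); P=back(c,h,z/1000)[:,:2]*1000
    L=[np.linalg.norm(P[0]-P[2]),np.linalg.norm(P[1]-P[3])]; W=[np.linalg.norm(P[0]-P[1]),np.linalg.norm(P[2]-P[3])]
    d=P[0]-P[2]+P[1]-P[3]; a=np.degrees(np.arctan2(d[1],d[0])); e=P[1]-P[0]+P[3]-P[2]; a2=np.degrees(np.arctan2(e[1],e[0]))+90
    return h.round(1).tolist(),P.mean(0).round(2),np.round(L,2),np.round(W,2),round(a,2),round(a2,2)
im,c=ld('w2.npz')
print(sol(im,c,[(238.2,125.7),(270.1,125.7),(240.4,217.1),(269.4,217.1)],12))
im,c=ld('w5.npz')
for z in(40,50,56,60,64):print(z,sol(im,c,[(226.6,28.5),(257.4,28.5),(228.5,124.9),(256.4,125.4)],z))
```

```text
([[238.2, 125.9], [269.9, 125.4], [240.1, 216.8], [nan, nan]], array([nan, nan]), array([99.85,   nan]), array([32.1,  nan]), np.float64(nan), np.float64(nan))
40 ([[226.7, 28.7], [257.4, 28.5], [228.6, 125.2], [256.6, 125.3]], array([452.48, 268.96]), array([107.07, 107.4 ]), array([34.43, 34.3 ]), np.float64(-16.36), np.float64(-16.19))
50 ([[226.7, 28.7], [257.4, 28.5], [228.6, 125.2], [256.6, 125.3]], array([451.84, 268.78]), array([104.04, 104.36]), array([33.45, 33.33]), np.float64(-16.36), np.float64(-16.19))
56 ([[226.7, 28.7], [257.4, 28.5], [228.6, 125.2], [256.6, 125.3]], array([451.45, 268.67]), array([102.22, 102.53]), array([32.87, 32.74]), np.float64(-16.36), np.float64(-16.19))
60 ([[226.7, 28.7], [257.4, 28.5], [228.6, 125.2], [256.6, 125.3]], array([451.2, 268.6]), array([101.  , 101.31]), array([32.48, 32.35]), np.float64(-16.36), np.float64(-16.19))
64 ([[226.7, 28.7], [257.4, 28.5], [228.6, 125.2], [256.6, 125.3]], array([450.94, 268.53]), array([ 99.79, 100.1 ]), array([32.09, 31.96]), np.float64(-16.36), np.float64(-16.19))holes.py:12: RuntimeWarning: invalid value encountered in scalar divide
  x,y=x+(w*xx).sum()/w.sum(),y+(w*yy).sum()/w.sum()
```

Run:
```python
from holes import *
im,c=ld('w5.npz')
k=cv2.resize(im[128:335,190:320,::-1],None,fx=2.8,fy=2.8,interpolation=cv2.INTER_CUBIC);cv2.imwrite('pics/held.png',k)
print(hole(im,221,160,9),hole(im,288,160,9))
```

```text
(np.float64(221.19492231060548), np.float64(159.88551389473116)) (np.float64(287.16918430337824), np.float64(159.78191148791709))
```

View pics/held.png

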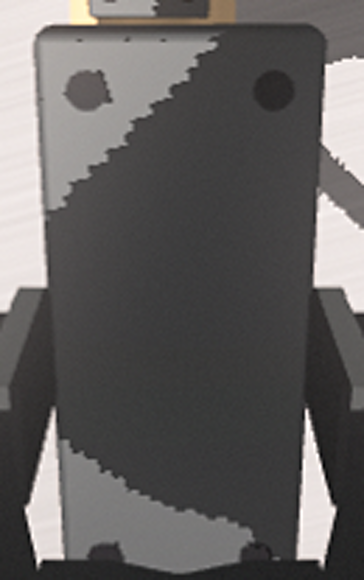

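Run:
```python
from holes import *
im,c=ld('w5.npz')
holes=np.array([[221.0,159.9],[287.3,159.8]])
E=np.array([[202.8,141.8],[211.6,327.5],[304.6,141.8],[296.6,322]])-.3
def P(p,X):
    R=Ro.from_euler('zyx',[p[3],p[4],p[5]],degrees=True).as_matrix()
    return proj(c,(X@R.T+p[:3])/1000)
def res(p,tilt=True):
    # plate x toward image-top; left in image = +y of plate
    h=P(p,np.array([[50,16,0],[50,-16,0.]]))
    r=list((h-holes).ravel())
    for y,pts in((25,E[:2]),(-25,E[2:])):
        for q in pts:
            L=P(p,np.array([[60,y,0],[-60,y,0.]])); d=L[1]-L[0]; n=np.array([-d[1],d[0]])/np.linalg.norm(d)
            r.append((q-L[0])@n)
    return np.array(r)
p0=[354,284,259,-16,0,0]
s=least_squares(lambda v:res(np.r_[v,0,0]),p0[:4]); print('flat',s.x.round(2),s.fun.round(2))
s2=least_squares(res,p0); print('tilt',s2.x.round(2),s2.fun.round(2))
s3=least_squares(lambda v:res(np.array([v[0],v[1],258.5,v[2],0,0])),[354,284,-16]); print('z fixed',s3.x.round(2),s3.fun.round(2))
```

```text
flat [353.25 284.37 256.94 -16.12] [ 0.03 -0.07 -0.79  0.02 -0.83  1.23  1.55 -1.16]
tilt [353.01 284.24 258.57 -16.27   2.36   3.81] [ 0.55  0.2  -0.98 -0.25 -0.21 -0.08  0.66  0.05]
z fixed [353.57 284.28 -16.12] [-0.36 -0.06 -0.41  0.03 -1.44  0.77  2.14 -0.69]
```

The held plate sits at (353.3, 284.4), yaw -16.1°, and the pile top at about (451.0, 268.5), yaw -16.3°, roughly 62 mm high. Moving above the pile.

```bash
python3 -c "
from h import *
plan(452.2,268,105,-106.2)"
```

```text
tcp [354.9 284.3 249.5] toolx [ 0.    -0.003 -1.   ] jaw -106.05 shift [144.5  97.9 -11.5]
turn 0.0026 deg 0.15
q6 2.3754475913922266 width 48.2 F [ 0.4  0.4 -1.9] t 5.85
```

Emit:
move_arm --rows '[[[10,33,-4],0.0026,44],[[25,65,-8],0.0026,44],[[45,92,-11],0.0026,44],[[80,98,-11.5],0.0026,44],[[115,98,-11.5],0.0026,44],[[138,98,-11.5],0.0026,44],[[144,98,-11.5],0.0026,44],[[144,98,-11.5],0.0026,44]]'

```text
clock: 6.52
position: [0.4513, 0.267, 0.1038]
ee_rot: [-0.425, -0.564, -0.424, 0.568]
contact_force: [-0.1, -0.3, -1.3]
width: 0.0481
```

Emit:
move_arm --rows '[[[0,0,0],0,44],[[0,0,0],0,44]]'

```text
clock: 6.68
position: [0.4526, 0.2674, 0.1055]
ee_rot: [-0.425, -0.565, -0.424, 0.567]
contact_force: [0.1, 0.2, -2.3]
width: 0.0484
```

Run:
```python
from h import *
I=viewer.get_image('side'); cv2.imwrite('pics/s6.png',cv2.resize(I[180:330,120:290,::-1],None,fx=4,fy=4,interpolation=cv2.INTER_CUBIC))
I=viewer.get_image('top');np.savez('t6.npz',im=I,**viewer.get_calibration('top')); cv2.imwrite('pics/t6.png',cv2.resize(I[180:290,110:220,::-1],None,fx=5,fy=5,interpolation=cv2.INTER_CUBIC))
c=viewer.get_calibration('wrist')
im=viewer.get_image('wrist'); cv2.imwrite('pics/w6.png',im[:,:,::-1]); np.savez('w6.npz',im=im,**c)
for _ in range(1): plan(452.2,268,70,-106.2)
```

```text
tcp [452.3 267.5 105.5] toolx [-0.001 -0.003 -1.   ] jaw -106.24 shift [35.5 -0.2 -0.6]
turn -0.0006 deg -0.04
q6 2.258936398600156 width 48.4 F [ 0.2  0.1 -1.5] t 6.83
```

View pics/s6.png

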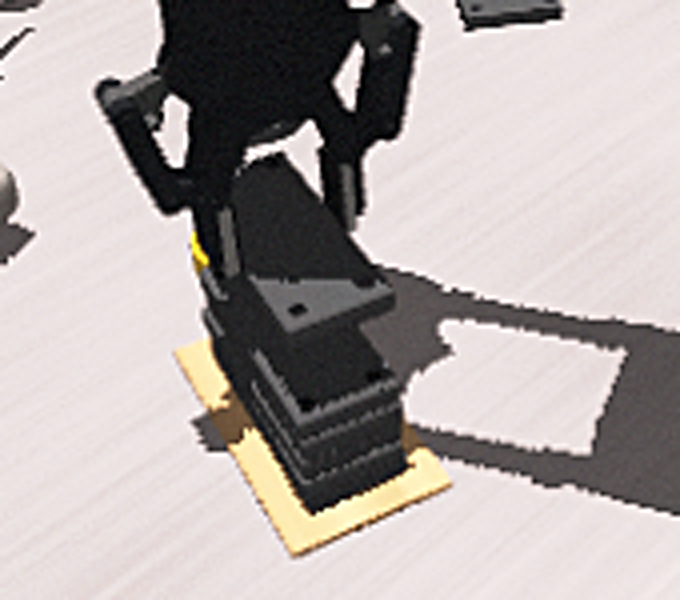

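View pics/w6.png

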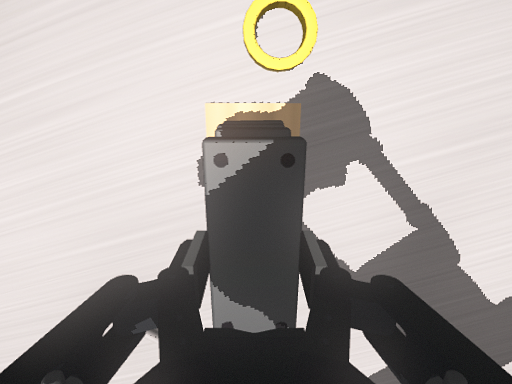

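View pics/t6.png

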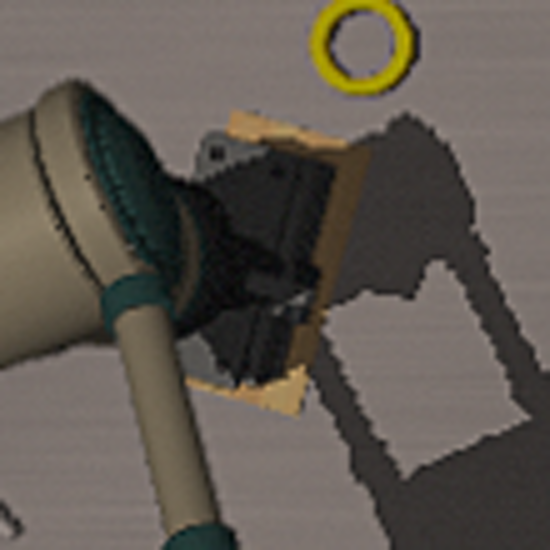

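The side view shows the held plate about 40 mm above the pile and parallel to it. I'll cross-check the pile's pose and height in the unobstructed earlier side view.

Run:
```python
from holes import *
im,c=ld('side5.npz')
k=cv2.resize(im[225:325,155:245,::-1],None,fx=5.5,fy=5.5,interpolation=cv2.INTER_CUBIC)
for z,col in((62,(0,255,0)),(52,(0,0,255))):
  xy=np.array([451.04-.064*(z-62),268.55])
  a=np.radians(-16.3);u=np.array([np.cos(a),np.sin(a)]);v=np.array([-u[1],u[0]])
  q=proj(c,np.array([[*(xy+sx*60*u+sy*25*v),z] for sx,sy in((1,1),(1,-1),(-1,-1),(-1,1))])/1000)
  cv2.polylines(k,[((q+.5-[155,225])*5.5).astype(int).reshape(-1,1,2)],True,col,1)
cv2.imwrite('pics/s5z.png',k)
```

```text
(no output)
```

View pics/s5z.png

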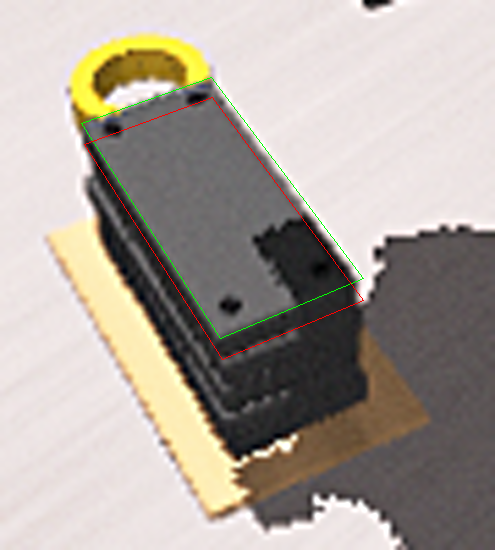

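The 62 mm outline (green) matches the pile top. Lowering.

Emit:
move_arm --rows '[[[12,-0.2,-0.5],0,44],[[24,-0.2,-0.5],0,44],[[31,-0.2,-0.5],0,44],[[34,-0.2,-0.5],0,44],[[34,-0.2,-0.5],0,44],[[34,-0.2,-0.5],0,44]]'

```text
clock: 7.33
position: [0.4525, 0.2681, 0.0719]
ee_rot: [-0.425, -0.565, -0.424, 0.566]
contact_force: [-0.8, 0.4, -2.5]
width: 0.0483
```

Run:
```python
from h import *
I=viewer.get_image('side'); cv2.imwrite('pics/s7.png',cv2.resize(I[180:330,120:290,::-1],None,fx=4,fy=4,interpolation=cv2.INTER_CUBIC))
c=viewer.get_calibration('wrist')
im=viewer.get_image('wrist'); cv2.imwrite('pics/w7.png',cv2.resize(im[60:200,160:350,::-1],None,fx=4,fy=4,interpolation=cv2.INTER_CUBIC)); np.savez('w7.npz',im=im,**c)
plan(452.2,268,66,-106.2)
```

```text
tcp [452.8 268.2  72.1] toolx [ 0.    -0.002 -1.   ] jaw -106.24 shift [ 6.1 -0.5  0.3]
turn -0.0006 deg -0.04
q6 2.2600293476777407 width 48.3 F [-0.1  0.2 -2.2] t 7.43
```

View pics/s7.png

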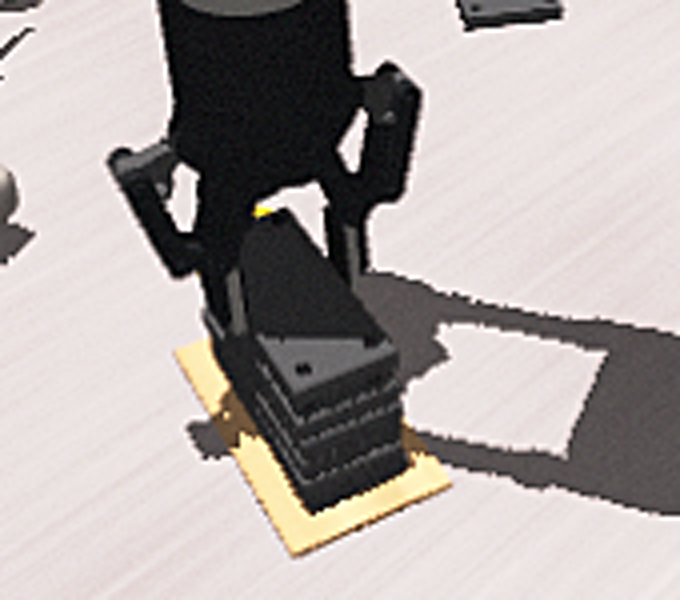

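View pics/w7.png

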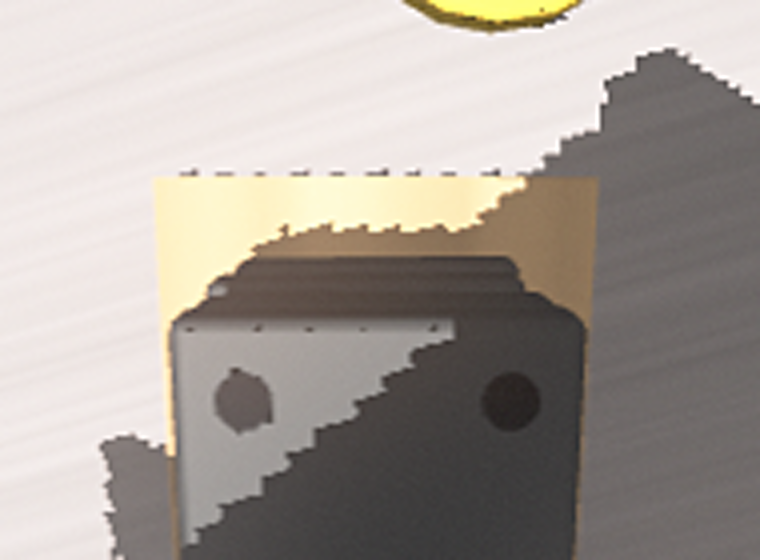

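The plate is a few mm above the pile, with edges in line in both views (board centred at column 376, plate at 377). Feeling down now.

Emit:
move_arm --rows '[[[1,-0.4,0.3],0,44],[[2,-0.4,0.3],0,44],[[3,-0.4,0.3],0,44],[[4,-0.4,0.3],0,44],[[4.5,-0.4,0.3],0,44],[[5,-0.4,0.3],0,44]]'

```text
clock: 7.93
position: [0.4522, 0.268, 0.067]
ee_rot: [-0.425, -0.565, -0.424, 0.566]
contact_force: [0.2, -0.1, -2.2]
width: 0.0484
```

Emit:
move_arm --rows '[[[0.3,0,0],0,44],[[0.6,0,0],0,44],[[1,0,0],0,44],[[1,0,0],0,44]]'

```text
clock: 8.27
position: [0.4522, 0.2679, 0.0659]
ee_rot: [-0.425, -0.565, -0.424, 0.566]
contact_force: [0.6, 0.6, -2.0]
width: 0.0478
```

Emit:
move_arm --rows '[[[0.3,0,0],0,44],[[0.6,0,0],0,44],[[1,0,0],0,44],[[1,0,0],0,44]]'

```text
clock: 8.6
position: [0.4522, 0.2679, 0.0651]
ee_rot: [-0.425, -0.565, -0.424, 0.566]
contact_force: [-0.1, 0.6, -0.8]
width: 0.0482
```

Emit:
move_arm --rows '[[[0.3,0,0],0,44],[[0.5,0,0],0,44],[[0.5,0,0],0,44]]'

```text
clock: 8.85
position: [0.4522, 0.268, 0.065]
ee_rot: [-0.425, -0.565, -0.424, 0.566]
contact_force: [-1.4, -1.4, 3.5]
width: 0.0481
```

```bash
python3 -c "
from h import *
for i in range(3): viewer.get_image('side'); s=manip.get_state(); print(s['contact_force'].round(2),s['moment'].round(3),s['position'].round(4))"
```

```text
[-1.4  -0.78  4.14] [-0.089  0.245  0.027] [0.4523 0.268  0.065 ]
[-2.62 -0.63  5.61] [-0.067  0.261 -0.014] [0.4522 0.268  0.0651]
[-2.03 -0.66  5.35] [-0.07   0.319  0.009] [0.4522 0.268  0.065 ]
```

Contact felt: Fz rose from -2.2 to +5.3 N at TCP z = 65.0. Quick alignment check before letting go.

Run:
```python
from h import *
I=viewer.get_image('side'); cv2.imwrite('pics/s8.png',cv2.resize(I[215:325,155:245,::-1],None,fx=5,fy=5,interpolation=cv2.INTER_CUBIC))
im=viewer.get_image('wrist'); cv2.imwrite('pics/w8.png',cv2.resize(im[60:200,160:350,::-1],None,fx=4,fy=4,interpolation=cv2.INTER_CUBIC))
```

```text
(no output)
```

View pics/s8.png

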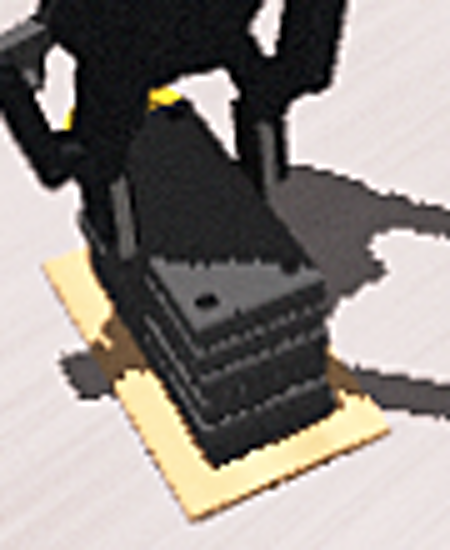

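View pics/w8.png

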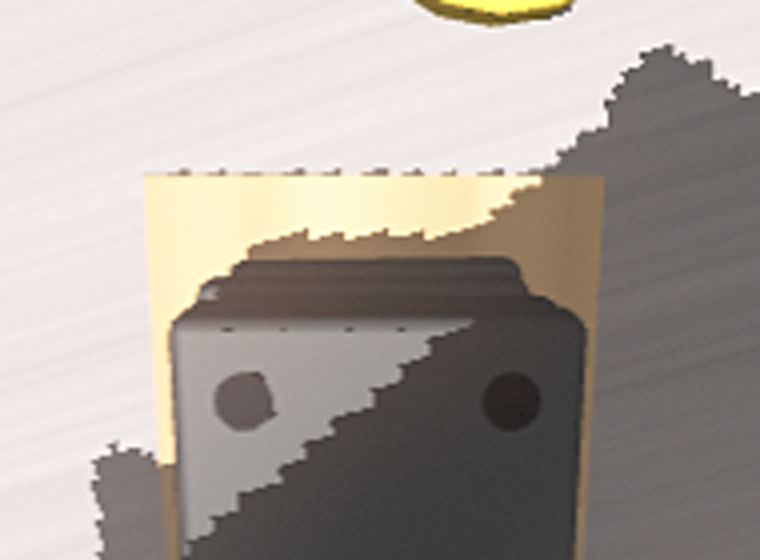

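The edges line up, with the plate's front at (190–325, 270–350) in the side crop flush over the stack. Release.

Emit:
move_arm --rows '[[[0,0,0],0,49],[[0,0,0],0,51],[[0,0,0],0,54],[[0,0,0],0,60],[[0,0,0],0,68],[[0,0,0],0,76],[[0,0,0],0,76]]'

```text
clock: 9.68
position: [0.4523, 0.268, 0.065]
ee_rot: [-0.425, -0.565, -0.424, 0.566]
contact_force: [-0.9, 0.5, -0.6]
width: 0.0762
```

Emit:
move_arm --rows '[[[-10,0,0],0,76],[[-35,0,0],0,76],[[-70,-10,0],0,76],[[-100,-30,0],0,76],[[-130,-50,0],0,76],[[-150,-60,0],0,76],[[-150,-60,0],0,76],[[-150,-60,0],0,76]]'

```text
clock: 10.35
position: [0.395, 0.2856, 0.2169]
ee_rot: [0.426, 0.567, 0.424, -0.564]
contact_force: [-0.0, 0.3, -0.6]
width: 0.076
```

Run:
```python
from h import *
import time
viewer.get_image('top');viewer.get_image('top');viewer.get_image('top')
I=viewer.get_image('side'); np.savez('s9.npz',im=I,**viewer.get_calibration('side'));cv2.imwrite('pics/s9.png',cv2.resize(I[205:325,150:250,::-1],None,fx=4.8,fy=4.8,interpolation=cv2.INTER_CUBIC))
c=viewer.get_calibration('wrist')
im=viewer.get_image('wrist'); cv2.imwrite('pics/w9.png',im[:,:,::-1]); np.savez('w9.npz',im=im,**c)
plan(452.2,268,66,-106.2)
```

```text
tcp [394.4 284.6 213.6] toolx [-0.002 -0.004 -1.   ] jaw -106.27 shift [147.5  60.2  -0.9]
turn -0.0013 deg -0.07
q6 2.3392202464482623 width 76.3 F [ 0.4  0.1 -0.2] t 10.6
```

View pics/s9.png

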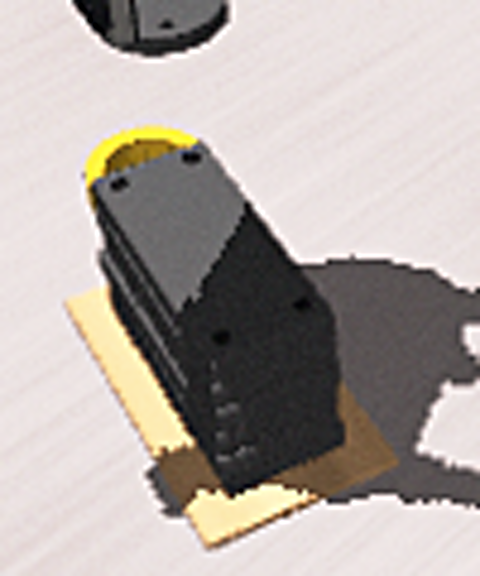

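View pics/w9.png

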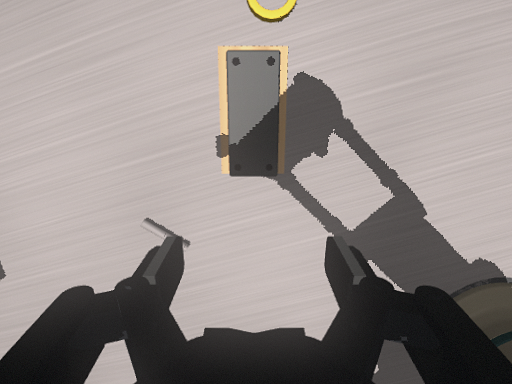

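The plate lies flat on the pile (wrist view, columns 227–280, rows 50–177). I'll measure where it came to rest.

Run:
```python
from holes import *
im,c=ld('w9.npz')
c2=viewer.get_calibration('wrist')
h=np.array([hole(im,*p,r=4) for p in [(236,61.5),(270.5,61.5),(238,167),(268.5,167)]]); print(h.round(1).tolist())
for z in(62,72,75,78):
    P=back(c,h,z/1000)[:,:2]*1000
    d=P[0]-P[2]+P[1]-P[3]
    print(z,P.mean(0).round(2),[round(float(np.linalg.norm(P[a]-P[b])),2) for a,b in((0,2),(1,3),(0,1),(2,3))],np.degrees(np.arctan2(d[1],d[0])).round(2))
k=cv2.resize(im[38:188,205:300,::-1],None,fx=4,fy=4,interpolation=cv2.INTER_CUBIC);cv2.imwrite('pics/w9z.png',cv2.convertScaleAbs(k,alpha=1.4,beta=30))
```

```text
[[235.6, 61.1], [270.5, 60.7], [nan, nan], [270.1, 166.2]]
62 [nan nan] [nan, 104.66, 33.67, nan] nan
72 [nan nan] [nan, 101.12, 32.53, nan] nan
75 [nan nan] [nan, 100.06, 32.19, nan] nan
78 [nan nan] [nan, 98.99, 31.85, nan] nanholes.py:12: RuntimeWarning: invalid value encountered in scalar divide
  x,y=x+(w*xx).sum()/w.sum(),y+(w*yy).sum()/w.sum()
```

View pics/w9z.png

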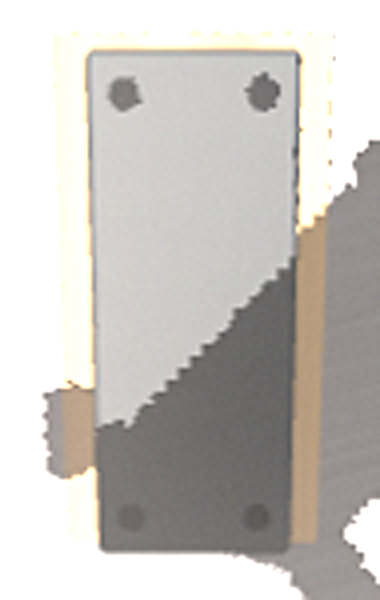

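Run:
```python
from holes import *
h=np.array([[235.6,61.1],[270.4,60.7],[237.4,167.1],[268.9,167.1]])
def m(c,h,z):
    P=back(c,h,z/1000)[:,:2]*1000; d=P[0]-P[2]+P[1]-P[3]
    return P.mean(0).round(2),[round(float(np.linalg.norm(P[a]-P[b])),2) for a,b in((0,2),(1,3),(0,1),(2,3))],np.degrees(np.arctan2(d[1],d[0])).round(2)
im,c=ld('w9.npz')
for z in (75,): print(z,m(c,h,z))
print('board at w9: ');
# board outline relative to pile in both wrist views (z=4): corner/edge columns left top
print(manip.get_state()['qd'].round(3))
c2=viewer.get_calibration('wrist'); print('cal drift',(-c2['R'].T@c2['t']+c['R'].T@c['t'])*1000)
I,cs=ld('s9.npz')
a=np.radians(-16.3);u=np.array([np.cos(a),np.sin(a)]);v=np.array([-u[1],u[0]])
k=cv2.resize(I[205:325,150:250,::-1],None,fx=4.8,fy=4.8,interpolation=cv2.INTER_CUBIC); k=cv2.convertScaleAbs(k,alpha=1.8,beta=10)
for z,col in((63,(0,0,255)),(75,(0,255,0))):
    q=proj(cs,np.array([[*(np.array([451,268.5])+sx*60*u+sy*25*v),z] for sx,sy in((1,1),(1,-1),(-1,-1),(-1,1))])/1000)
    cv2.polylines(k,[((q+.5-[150,205])*4.8).astype(int).reshape(-1,1,2)],True,col,1)
cv2.imwrite('pics/s9z.png',k)
```

```text
75 (array([451.18, 268.03]), [100.58, 100.97, 32.1, 32.23], np.float64(-16.24))
board at w9: 
[ 0.001  0.    -0.004  0.     0.003  0.   ]
cal drift [ 0.07623865  0.01893631 -0.07247594]
```

View pics/s9z.png

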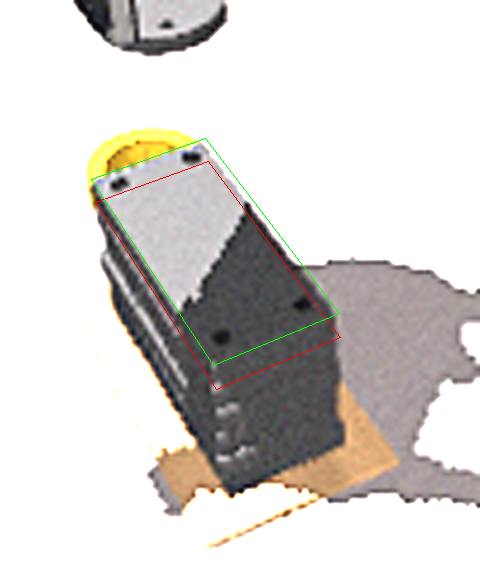

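The plate rests at (451.2, 268.0), yaw -16.2°. The pile top was measured at (451.0, 268.5), yaw -16.3°, so they agree to under 1 mm. The gripper is clear.

```bash
python3 -c "
from h import *
s=manip.get_state(); print(s['clock'],s['width'],s['contact_force'].round(1)); print(manip.sign_off())"
```

```text
10.6 0.0762797591420657 [ 0.4  0.1 -0.2]
the job is handed in; nothing more can be done
None
```

The loose oblong plate is now flat on top of the pile, in line with it, and the job was handed in at 10.6 s.

I gripped the plate across its width and carried it above 110 mm. Over the pile I lowered it in steps of 1 mm or less until I felt it touch. The vertical force went from about -2 N to +5 N with the pile's top at about 63 mm. Only then did I open the fingers and back away.

- **Position:** the wrist camera, using the screw holes, put the placed plate at (451.2, 268.0) mm, turned -16.2°. The pile's top had measured (451.0, 268.5) mm, turned -16.3°. That is about 0.5 mm off, within the roughly 2 mm calibration.
- **Side view:** it shows the plate flat and its edges in line with the pile.
- **Hands off:** the arm was well clear, and the force reading was near zero.
- **Measurement problems:** the first wrist picture was taken while the arm was still settling, so I measured again. One of my top-camera fits of the loose plate was poor, and I ignored it. Two hole readings failed in shadow, so I read those holes from the enlarged picture.
- **Not rechecked:** I never moved toward the square plate or the disc, but I did not measure them again at the end.

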